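Rock a steel ball out of a decanter's neck

TASK

A steel chilling ball is stuck in the neck of the glass decanter that stands upside down on the cork mat. Pick the decanter up, keep its mouth over the wooden bowl and rock it from side to side until the ball works past both fins in the neck and drops into the bowl, never tipping the decanter more than about 45 degrees. Then stand it mouth down on the middle of the mat again; do not shove the bowl away, and leave the mug, remote, books and candle jar where they are.

Things in the scene. Friction and masses are not known exactly. Their poses are not given: they have to be found in the camera images.
- decanter_mid (a point): Centre of the flat clear-glass decanter, 196 mm tall, about 0.45 kg, standing upside down on its open mouth. z points up from the mouth (98 mm below) to the closed base (98 mm above); x is the wide, y the narrow way. Rigid body, to be gripped from above across y: x 96 mm, y 64 mm, from 100 to 196 mm above the mouth
- decanter_mouth (a point): Centre of the decanter's open mouth, at its very bottom; axes as decanter_mid. Flared lip x 53 mm, y 70 mm, 8 mm high. Neck from 8 to 100 mm above the mouth: x 36, y 53 mm outside; x 30, y 47 mm inside. Two greenish glass fins inside it overlap, so the ball cannot fall straight through
- upper_fin_root (a point): Root of the upper fin, on the inside of the +y neck wall, 62 mm above the mouth; axes as decanter_mid. The fin reaches 21 mm towards -y, sloping up to its free edge by 18 to 29 degrees, unknown and different each time. The ball starts between it and the wall, and rolls off once the decanter leans (-y side down) further than the slope; it then knocks onto the lower fin
- lower_fin_root (a point): Root of the lower fin, on the inside of the -y neck wall, 22 mm above the mouth; axes as decanter_mid. The fin reaches 21 mm towards +y, sloping up to its free edge by 18 to 29 degrees, again unknown. The ball rolls off it once the decanter leans (+y side down) further than the slope, and drops from the mouth
- ball_center (a point): Centre of the plain steel ball, 25 mm in diameter, 0.06 kg, in the decanter's neck; visible through the glass. Its centre is about 80 mm above the mouth on the upper fin and about 40 mm above it on the lower fin
- bowl_center (a point): Centre (half-way up) of the loose dark wooden bowl, 160 mm wide at the rim, 55 mm high, walls 5 mm; this point is 27.5 mm above its underside
- mat: Square cork mat, 150 x 150 mm, 8 mm thick, fixed to the table; origin at the centre of its underside. The decanter starts upon it
- mug: White mug, bystander, 80 mm wide, 90 mm high, handle at its +y side; origin at the centre of its underside
- remote: Black remote control, bystander, 170 x 45 x 20 mm, long along its x; origin at the centre of its underside
- books: Two stacked books, bystander, 140 x 200 mm, 53 mm high; origin at the centre of the underside
- candle: Amber candle jar, bystander, 76 mm wide, 85 mm high; origin at the centre of its underside
There are look-alikes about, which are no part of the job. What is shaped like the part that bears decanter_mid but black or orange is not meant.

How it is judged:
By the outcome, as a careful person would: the job done as asked, in the order asked, and still so for the second after the job is handed in, with the robot touching nothing.
It also fails if it takes over 48 s, if anything falls off the work surface, if the arm or the gripper's body presses on something with over 40 N, if the wrist force passes 120 N, or if a joint passes its speed limit or range.

ROBOT

A 7-joint arm with a two-finger parallel gripper is mounted at the origin on the work surface. World frame = base frame: x ahead of the robot, y to its left, z up, the work surface at z = 0. Lengths are in m, angles in rad, forces in N, time in s.
With the tool pointing down it reaches from about 0.425 to 0.925 m from the base axis. Payload 6.8 kg.
Tool frame: the origin (TCP) lies at the centre of the arm's flange, where the gripper is bolted on; the fingertips stand 182 mm ahead of it and the grasp point (between the pads) lies 163 mm ahead of it; z points along the fingers, y is the line along which they close (so a half turn about z gives the same grasp; the last joint's range is limited). The gripper opens to 88 mm and grips with 3 to 60 N. Pads are 20 mm wide; open, the fingers measure 115 mm over their backs; the gripper's body (75 mm by 178 mm) begins 61 mm behind the grasp point.
Start: joints at [1.224, 0.477, 0.022, 1.555, -0.011, 1.109, -0.083], TCP at [0.16, -0.656, 0.405] pointing down, gripper open.
Joint ranges: [-2.96, 2.96], [-0.34, 2.1], [-1.41, 1.46], [0.24, 2.44], [-1.37, 4.51], [0.17, 1.92], [-2.96, 2.96]. Speed limits (rad/s): [2.39, 2.39, 3.14, 3.14, 3.14, 3.14, 3.14].

INTERFACE

Orientations are given as a 3x3 rotation matrix whose columns are the frame's x, y, z axes.
In Python, from bench import * gives the robot as it stands.
- The arm moves only by the tool apply_moves, never from a script. Its argument "targets" is a list of rows, each a list of 3 entries, a list of its own where there are three numbers: the shift along the world's x, y, z in mm, then the turn, a rotation vector about the world's x, y, z in degrees, then the finger opening in mm, from 0 to 87.8. A call has exactly 8 rows; each row shifts and turns the commanded pose from where the row before left it; what a row does not reach is not made up. A row lasts 1/12 s, in which the tool goes at most 41.7 mm and 7.16 degrees, less where a joint would pass 70% of its speed; a pose out of reach is approached as far as the arm can. A call is refused whole if a number of a shift passes 41.7 or a number of a turn 7.16, either way. A call with a gripper value outside its range is refused whole. The fingers move at their own pace and stop on an object; the grip force is fixed at half the most. Time passes only in rows, so rows that do not move let the fingers close, or fill a call up. It gives the time, the measured TCP pose, the force, the opening and the grip force at its end, in the units of the state.
- read_state(): the state, without advancing time (a new reading comes with each control period).
- get_image(name): name is "scene" or "top" or "wrist"; returns a dict with "pixels" (384x512x3 uint8, red, green, blue), "z_map" (384x512 float32, m along the optical axis (not along the pixel's ray), 0 where there is no reading), "mtx" (3x3 intrinsics, pixels), "D" ([k1, k2, p1, p2, k3] as OpenCV has them; the pictures are not rectified), "extrinsics" (4x4, takes a point from world to camera coordinates). Camera axes: x right, y up, looking along -z (the intrinsics and any distortion apply to the point x, -y, -z); pixel columns grow to the right and rows downward; lengths in m; the calibration is good to about 2 mm. A picture is of the moment at which its call begins.
- close_job(): hands the job in; it is judged then, once.
The state is a dict: "clock": time; "qpos": joint angles; "joint_vel": joint speeds; "joint_efforts": joint torques, N m; "position": TCP position; "orientation": TCP orientation; "contact_force": force on the tool from outside, world axes, zero at the start; "torque": the same for the moment, N m; "opening": opening from 0.0 (shut) to 1.0 (fully open); "grasp_force": force on a finger pad.
Only numpy, scipy, OpenCV 4.12 (cv2) and the standard library are available. Lean on these libraries where they do the work, as an engineer would, in place of code of your own. Each camera call takes 0.05 s, during which the arm holds its last target. There are 200 camera calls.

## Working session

There is one attempt and no reset: what is moved stays moved. The work goes in short steps, Python scripts to look and compute and a tool call to move; the robot and the scene stay as the last step left them, time stands still between calls to the robot, and variables do not carry over. Pictures are saved under pics/ and viewed, at most 10 in all, crops included, and the job is handed in when it is done.

Besides the shell and the picture viewer there is one more tool, called after "Emit:" by a JSON object that holds its "method" and its "body", one argument or row to a line. apply_moves: Moves the arm, as the interface text tells. Its arguments: {"type":"object","properties":{"targets":{"type":"array","items":{"type":"array"}}},"required":["targets"]}

```bash
ls; mkdir -p pics; cat > h.py <<'E'
from bench import *
import numpy as np, cv2
def world(im,uv,z=None):
    """pixels -> world points, by z_map or given depth"""
    uv=np.atleast_2d(np.array(uv,float))
    n=cv2.undistortPoints(uv[:,None],im['mtx'],np.array(im['D'],float))[:,0]
    d=im['z_map'][uv[:,1].astype(int),uv[:,0].astype(int)] if z is None else np.full(len(uv),z)
    c=np.c_[n[:,0]*d,-n[:,1]*d,-d]
    E=np.array(im['extrinsics']); return (c-E[:3,3])@E[:3,:3]
def cloud(im):
    v,u=np.nonzero(im['z_map']>0); return np.c_[u,v],world(im,np.c_[u,v])
def proj(im,P):
    E=np.array(im['extrinsics']); c=np.atleast_2d(P)@E[:3,:3].T+E[:3,3]
    c=c*[1,-1,-1]
    return cv2.projectPoints(c,np.zeros(3),np.zeros(3),im['mtx'],np.array(im['D'],float))[0][:,0]
E
python3 - <<'E'
from h import *
import pickle
a=get_image('scene');b=get_image('top');pickle.dump((a,b),open('im.pkl','wb'))
cv2.imwrite('pics/a.png',np.hstack([a['pixels'],b['pixels']])[:,:,::-1][:, :])
x=cv2.resize(np.vstack([a['pixels'],b['pixels']])[:,:,::-1],None,fx=1,fy=1)
cv2.imwrite('pics/s.png',cv2.resize(a['pixels'][:,:,::-1],(800,600)));cv2.imwrite('pics/t.png',cv2.resize(b['pixels'][:,:,::-1],(800,600)))
print(read_state())
E
```

```text
pics
{'clock': 0.1, 'qpos': array([ 1.22390286,  0.47771559,  0.02234219,  1.55629879, -0.01150077,
        1.10932251, -0.08308746]), 'joint_vel': array([-6.95854176e-04, -7.92187127e-05,  9.95403056e-04, -2.27342268e-03,
       -4.59586647e-04,  1.47672172e-03,  1.60748335e-03]), 'joint_efforts': array([ 5.50683049e-03, -5.84092033e+01,  1.54065873e+00, -2.73314899e+01,
       -5.41674974e-02,  1.31164168e-02,  4.63507035e-05]), 'position': array([ 0.15961395, -0.6556159 ,  0.40380266]), 'orientation': array([[ 9.71616183e-01,  2.36562356e-01, -4.93970635e-04],
       [ 2.36562844e-01, -9.71614972e-01,  1.53875987e-03],
       [-1.15936604e-04, -1.61193909e-03, -9.99998694e-01]]), 'contact_force': array([ 0.06849876,  0.32539677, -0.41597822]), 'torque': array([ 0.01823253,  0.06011109, -0.00966943]), 'grasp_force': 0.0, 'opening': 1.0014326158558549}
```

View pics/s.png

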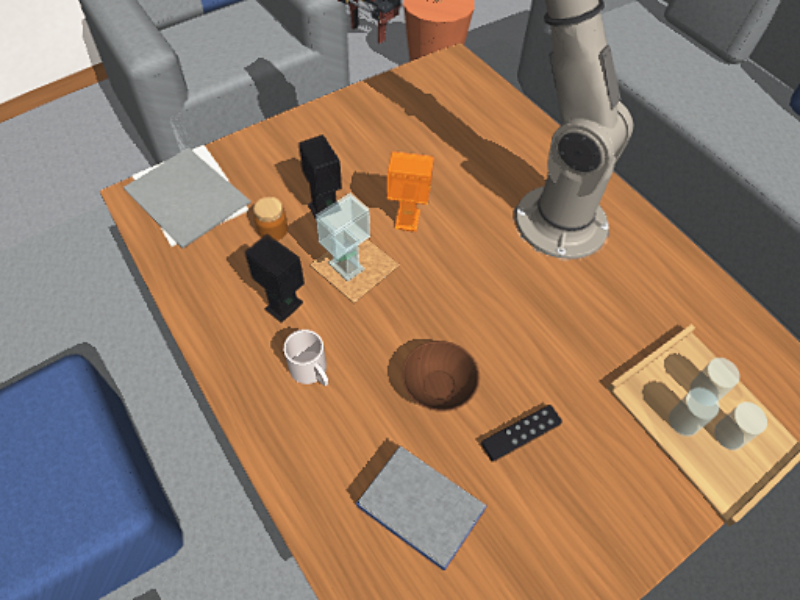

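View pics/t.png

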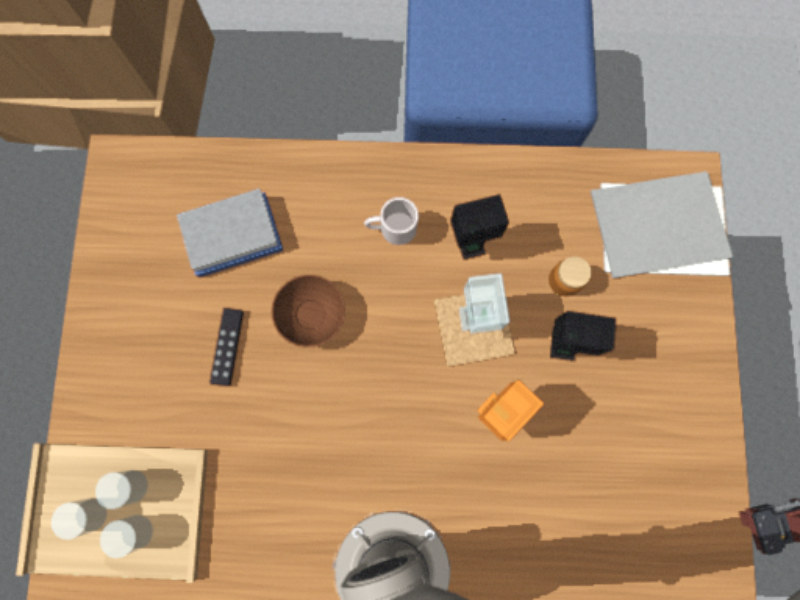

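The candidates are the clear one on the mat at top (485,305), the black ones at (480,225) and (583,335), and the orange one at (510,410). The clear-glass one on the cork mat fits the description. I'll confirm it with a crop.

```bash
python3 - <<'E'
from h import *
import pickle
a,b=pickle.load(open('im.pkl','rb'))
ca=a['pixels'][115:200,190:265];cb=b['pixels'][165:240,270:345]
f=lambda c:cv2.resize(c,(400,450),interpolation=cv2.INTER_CUBIC)
cv2.imwrite('pics/c.png',np.hstack([f(ca),f(cb)])[:,:,::-1])
for n,im in (('s',a),('t',b)):
    uv,P=cloud(im)
    hsv=cv2.cvtColor(im['pixels'],cv2.COLOR_RGB2HSV)[uv[:,1],uv[:,0]]
    for lo in np.arange(.02,.24,.02):
        m=(abs(P[:,0]-.62)<.16)&(abs(P[:,1]+.2)<.2)&(P[:,2]>lo)&(P[:,2]<lo+.02)
        print(n,round(lo,2),m.sum(),end='; ')
    print()
    # bright desaturated near mat above 0.1
    m=(P[:,2]>.03)&(P[:,2]<.24)&(hsv[:,1]<90)&(hsv[:,2]>110)&(P[:,0]>.4)&(P[:,0]<.8)&(P[:,1]<-.05)&(P[:,1]>-.35)
    print('glass',m.sum(),P[m].min(0),P[m].max(0))
    t=m&(P[:,2]>.19); 
    if t.sum()>20: print(P[t].mean(0),cv2.minAreaRect(P[t][:,:2].astype(np.float32)*1000))
    # bowl
    m=(P[:,2]>.045)&(P[:,2]<.065)&(P[:,0]>.4)&(P[:,0]<.75)&(P[:,1]>.05)&(P[:,1]<.3)&(hsv[:,2]<150)
    print('bowl',m.sum(),cv2.minEnclosingCircle(P[m][:,:2].astype(np.float32)*1000))
    for nm,(x0,x1,y0,y1) in dict(all=(.3,1,-.5,.5)).items(): pass
for n,p in dict(mug=(399,222),candle=(572,278),blk1=(480,220),blk2=(585,330),orange=(510,408),books=(228,230),remote=(227,346),bowl=(312,318),mat=(450,345)).items():
    print(n,world(b,[np.array(p)*.64]).round(3))
E
```

```text
s 0.02 289; s 0.04 281; s 0.06 249; s 0.08 308; s 0.1 231; s 0.12 322; s 0.14 322; s 0.16 341; s 0.18 1017; s 0.2 486; s 0.22 0; 
glass 1137 [ 0.47962186 -0.34054179  0.03032418] [ 0.61013488 -0.1274276   0.21069351]
[ 0.53381162 -0.16348412  0.20344983] ((530.5361328125, -167.6551055908203), (97.70975494384766, 67.2059326171875), 9.292115211486816)
bowl 365 ((612.2452392578125, 186.7198028564453), 164.51661682128906)
t 0.02 101; t 0.04 137; t 0.06 119; t 0.08 351; t 0.1 101; t 0.12 138; t 0.14 161; t 0.16 145; t 0.18 1219; t 0.2 693; t 0.22 0; 
glass 980 [ 0.47614988 -0.34963789  0.03234596] [ 0.64572378 -0.12776067  0.21058668]
[ 0.52718872 -0.16559723  0.20355578] ((528.668212890625, -166.23568725585938), (96.52385711669922, 64.77606201171875), 8.233820915222168)
bowl 343 ((595.35205078125, 163.9390869140625), 153.2788848876953)
mug [[0.745 0.007 0.006]]
candle [[ 0.606 -0.361  0.083]]
blk1 [[ 0.689 -0.151  0.196]]
blk2 [[ 0.476 -0.35   0.196]]
orange [[ 0.327 -0.206  0.2  ]]
books [[0.7   0.383 0.052]]
remote [[0.447 0.371 0.024]]
bowl [[0.517 0.193 0.007]]
mat [[ 0.466 -0.112  0.006]]
```

View pics/c.png

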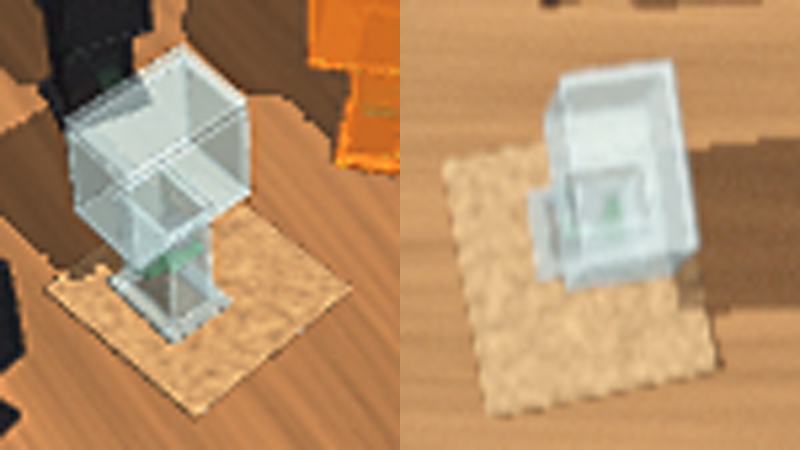

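The crop confirms it: the clear decanter stands on the cork mat, with the green fins in its neck at about (170,260) in the left half and (612,210) in the right half. Next I measure the mat and bowl, and the ball's side.

```bash
python3 - <<'E'
from h import *
import pickle
from scipy.optimize import least_squares
a,b=pickle.load(open('im.pkl','rb'))
def onplane(im,uv,z):
    p1=world(im,uv,.5);p2=world(im,uv,1.5); t=(z-p1[:,2])/(p2[:,2]-p1[:,2]); return p1+t[:,None]*(p2-p1)
for n,im,c,r in(('s',a,None,0),('t',b,None,0)):
    hsv=cv2.cvtColor(im['pixels'],cv2.COLOR_RGB2HSV)
    uv,P=cloud(im); h=hsv[uv[:,1],uv[:,0]]
    m=(P[:,0]>.38)&(P[:,0]<.6)&(P[:,1]>-.28)&(P[:,1]<-.04)&(P[:,2]>.003)&(P[:,2]<.02)&(h[:,2]>175)&(h[:,1]<150)&(h[:,1]>70)
    q=onplane(im,uv[m],.008)[:,:2]; 
    mk=np.zeros(im['z_map'].shape,np.uint8); mk[uv[m][:,1],uv[m][:,0]]=1
    mk=cv2.morphologyEx(mk,cv2.MORPH_OPEN,np.ones((3,3))); k=mk[uv[m][:,1],uv[m][:,0]]>0
    print(n,'mat',m.sum(),k.sum(),cv2.minAreaRect((q[k]*1000).astype(np.float32)))
    # bowl: dark brown blob
    m=(P[:,0]>.4)&(P[:,0]<.7)&(P[:,1]>.08)&(P[:,1]<.32)&(P[:,2]>.049)&(P[:,2]<.062)&(h[:,2]<160)
    q=P[m][:,:2]
    f=least_squares(lambda p:np.hypot(*(q-p[:2]).T)-p[2],[.53,.18,.078],loss='soft_l1',f_scale=.003)
    print(n,'bowl',m.sum(),f.x)
# fin model projection in both hypotheses
c=np.array([.529,-.167]);
for s in(1,-1):
    y=np.deg2rad(8.7); X=s*np.array([np.cos(y),np.sin(y)]);Y=s*np.array([-np.sin(y),np.cos(y)])
    for im,(u0,v0,fx,fy) in((a,(190,115,400/75,450/85)),(b,(270,165,400/75,450/75))):
        pts=[]
        for (yy,zz) in((.0235,.062),(.0035,.071),(-.0235,.022),(-.0035,.031),(.011,.080)):
            w=np.r_[c+Y*yy,.008+zz]; pts.append((proj(im,w)[0]-[u0,v0])*[fx,fy])
        print(s,np.round(pts).astype(int).tolist())
E
```

```text
s mat 954 796 ((509.3560485839844, -163.4299774169922), (151.96946716308594, 147.0623779296875), 11.25173282623291)
s bowl 387 [0.56730465 0.2448011  0.12255589]
t mat 1411 1070 ((508.0636901855469, -162.51516723632812), (149.66957092285156, 149.34495544433594), 12.063318252563477)
t bowl 282 [0.52517261 0.19650396 0.07527165]
1 [[190, 262], [170, 235], [148, 256], [166, 265], [177, 234]]
1 [[158, 214], [192, 206], [224, 217], [195, 218], [182, 205]]
-1 [[145, 220], [163, 229], [192, 297], [173, 271], [155, 214]]
-1 [[233, 204], [203, 205], [151, 227], [184, 220], [218, 200]]
```

Emit:
{"method": "apply_moves", "body": {
  "targets": [
    [[23,30.5,6],[0,0,-0.5],87.8],
    [[23,30.5,6],[0,0,-0.5],87.8],
    [[23,30.5,6],[0,0,-0.5],87.8],
    [[23,30.5,6],[0,0,-0.5],87.8],
    [[23,30.5,6],[0,0,-0.5],87.8],
    [[23,30.5,6],[0,0,-0.5],87.8],
    [[23,30.5,0],[0,0,-0.5],87.8],
    [[23,30.5,0],[0,0,-0.5],87.8]
  ]
}}

```text
clock: 0.77
position: [0.3444, -0.4101, 0.4409]
orientation: [[0.986, 0.168, 0.0], [0.168, -0.986, -0.0], [0.0, 0.001, -1.0]]
contact_force: [0.1, -0.2, -0.2]
opening: 1.002
grasp_force: 0.0
```

Emit:
{"method": "apply_moves", "body": {
  "targets": [
    [[23,30.5,0],[0,0,-0.5],87.8],
    [[23,30.5,0],[0,0,-0.5],87.8],
    [[23,30.5,0],[0,0,0],87.8],
    [[23,30.5,0],[0,0,0],87.8],
    [[23,30.5,0],[0,0,0],87.8],
    [[23,30.5,0],[0,0,0],87.8],
    [[23,30.5,0],[0,0,0],87.8],
    [[23,30.5,0],[0,0,0],87.8]
  ]
}}

```text
clock: 1.43
position: [0.5283, -0.1662, 0.4405]
orientation: [[0.989, 0.151, -0.0], [0.151, -0.989, -0.0], [-0.0, -0.0, -1.0]]
contact_force: [-0.0, -0.9, -0.4]
opening: 1.001
grasp_force: 0.0
```

```bash
python3 - <<'E'
from h import *
im=get_image('wrist');s=read_state();print(s['clock'],s['position'],s['orientation'],s['qpos'])
cv2.imwrite('pics/w.png',im['pixels'][:,:,::-1])
uv,P=cloud(im);m=(P[:,2]>.195)&(P[:,2]<.212)&(abs(P[:,0]-.53)<.07)&(abs(P[:,1]+.167)<.06)
print(m.sum(),cv2.minAreaRect((P[m][:,:2]*1000).astype(np.float32)))
E
```

```text
1.4833 [ 0.53233834 -0.15850449  0.44064249] [[ 0.98701801  0.1605835   0.00289608]
 [ 0.16056973 -0.98701429  0.00448887]
 [ 0.00357931 -0.00396557 -0.99998573]] [ 0.41960667  0.2642398  -0.2905771   1.78720092  0.07863027  1.09974946
 -1.30651574]
8351 ((530.423583984375, -168.08139038085938), (95.12570190429688, 64.06277465820312), 8.725770950317383)
```

View pics/w.png

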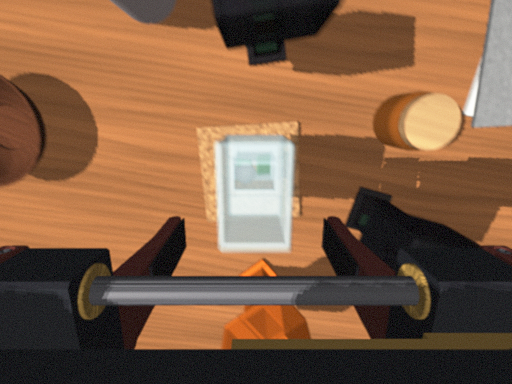

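The wrist view shows the decanter at (255,195) between the fingers, with the neck and its fins at (253,165).

Emit:
{"method": "apply_moves", "body": {
  "targets": [
    [[2,-1,-15],[0,0,0],87.8],
    [[0,0,-20],[0,0,0],87.8],
    [[0,0,-20],[0,0,0],87.8],
    [[0,0,-20],[0,0,0],87.8],
    [[0,0,-20],[0,0,0],87.8],
    [[0,0,-15],[0,0,0],87.8],
    [[0,0,0],[0,0,0],87.8],
    [[0,0,0],[0,0,0],87.8]
  ]
}}

```text
clock: 2.15
position: [0.5293, -0.169, 0.33]
orientation: [[0.989, 0.151, -0.002], [0.151, -0.989, 0.001], [-0.002, -0.001, -1.0]]
contact_force: [-0.3, -0.6, 1.0]
opening: 1.002
grasp_force: 0.0
```

Emit:
{"method": "apply_moves", "body": {
  "targets": [
    [[1,1,-8],[0,0,0],87.8],
    [[0,0,-6],[0,0,0],87.8],
    [[0,0,0],[0,0,0],87.8],
    [[0,0,0],[0,0,0],75],
    [[0,0,0],[0,0,0],70],
    [[0,0,0],[0,0,0],66],
    [[0,0,0],[0,0,0],50],
    [[0,0,0],[0,0,0],40]
  ]
}}

```text
clock: 2.82
position: [0.5308, -0.1679, 0.317]
orientation: [[0.989, 0.151, 0.001], [0.151, -0.989, -0.0], [0.001, 0.0, -1.0]]
contact_force: [-0.4, -0.4, 1.5]
opening: 0.726
grasp_force: 30.0
```

Emit:
{"method": "apply_moves", "body": {
  "targets": [
    [[0,0,0],[0,0,0],40],
    [[0,0,0],[0,0,0],40],
    [[0,0,0],[0,0,0],40],
    [[0,0,0],[0,0,0],40],
    [[0,0,0],[0,0,0],40],
    [[0,0,0],[0,0,0],40],
    [[0,0,0],[0,0,0],40],
    [[0,0,0],[0,0,0],40]
  ]
}}

```text
clock: 3.48
position: [0.5308, -0.1679, 0.317]
orientation: [[0.989, 0.151, 0.001], [0.151, -0.989, -0.0], [0.001, 0.0, -1.0]]
contact_force: [-0.4, -0.9, 4.8]
opening: 0.728
grasp_force: 30.0
```

Emit:
{"method": "apply_moves", "body": {
  "targets": [
    [[0,0,5],[0,0,0],40],
    [[0,0,12],[0,0,0],40],
    [[0,0,16],[0,0,0],40],
    [[0,0,18],[0,0,0],40],
    [[0,0,18],[0,0,0],40],
    [[0,0,14],[0,0,0],40],
    [[0,0,8],[0,0,0],40],
    [[0,0,4],[0,0,0],40]
  ]
}}

```text
clock: 4.15
position: [0.5306, -0.1678, 0.4127]
orientation: [[0.989, 0.151, 0.001], [0.151, -0.989, -0.0], [0.001, 0.0, -1.0]]
contact_force: [0.5, 0.2, -6.7]
opening: 0.726
grasp_force: 30.0
```

Emit:
{"method": "apply_moves", "body": {
  "targets": [
    [[0,5,0],[0,0,0],40],
    [[-1,10,0],[0,0,0],40],
    [[-1,15,0],[0,0,0],40],
    [[-1,20,0],[0,0,0],40],
    [[-1,25,0],[0,0,0],40],
    [[-1,28,0],[0,0,0],40],
    [[-1,28,0],[0,0,0],40],
    [[0,28,0],[0,0,0],40]
  ]
}}

```text
clock: 4.82
position: [0.5236, -0.0066, 0.4104]
orientation: [[0.988, 0.152, -0.003], [0.152, -0.988, 0.0], [-0.003, -0.001, -1.0]]
contact_force: [0.2, -1.0, -5.6]
opening: 0.728
grasp_force: 30.0
```

Emit:
{"method": "apply_moves", "body": {
  "targets": [
    [[0,28,0],[0,0,0],40],
    [[0,28,0],[0,0,0],40],
    [[0,28,0],[0,0,0],40],
    [[0,28,0],[0,0,0],40],
    [[0,28,0],[0,0,0],40],
    [[0,25,0],[0,0,0],40],
    [[0,18,0],[0,0,0],40],
    [[0,11,0],[0,0,0],40]
  ]
}}

```text
clock: 5.48
position: [0.5231, 0.1887, 0.4106]
orientation: [[0.988, 0.155, -0.002], [0.155, -0.988, 0.001], [-0.002, -0.001, -1.0]]
contact_force: [0.1, -0.1, -5.8]
opening: 0.727
grasp_force: 30.0
```

Emit:
{"method": "apply_moves", "body": {
  "targets": [
    [[0,7,0],[0,0,0],40],
    [[0,4,0],[0,0,0],40],
    [[0,0,0],[0,0,0],40],
    [[0,0,0],[0,0,0],40],
    [[0,0,0],[0,0,0],40],
    [[0,0,0],[0,0,0],40],
    [[0,0,0],[0,0,0],40],
    [[0,0,0],[0,0,0],40]
  ]
}}

```text
clock: 6.15
position: [0.5248, 0.1956, 0.4117]
orientation: [[0.989, 0.15, 0.0], [0.15, -0.989, -0.0], [0.0, 0.0, -1.0]]
contact_force: [0.0, -0.7, -5.5]
opening: 0.729
grasp_force: 30.0
```

```bash
python3 - <<'E'
from h import *
im=get_image('scene');s=read_state();print(s['clock'],s['position'],s['qpos'])
c=s['position']-[0,0,.25]; u,v=proj(im,c)[0].astype(int);print(u,v)
x0,y0=u-60,v-60
cv2.imwrite('pics/s2.png',cv2.resize(im['pixels'][y0:y0+120,x0:x0+120,::-1],(600,600),interpolation=cv2.INTER_CUBIC))
m=s['position']-[0,0,.309]
y=np.deg2rad(8.7);Y=np.array([-np.sin(y),np.cos(y),0])
for d in(1,-1):
  print(d,[((proj(im,m+d*Y*yy+[0,0,z])[0]-[x0,y0])*5).round().tolist() for yy,z in((.0235,.062),(.0035,.071),(-.0235,.022),(-.0035,.031),(.011,.080))])
E
```

```text
6.2 [0.52474627 0.1957699  0.41171868] [-0.09280539  0.31935829 -0.46237788  1.80116186  0.16156081  1.05824664
 -2.03453009]
285 223
1 [[332.0, 325.0], [309.0, 295.0], [270.0, 305.0], [295.0, 320.0], [320.0, 296.0]]
-1 [[275.0, 273.0], [301.0, 287.0], [325.0, 357.0], [303.0, 328.0], [293.0, 271.0]]
```

View pics/s2.png

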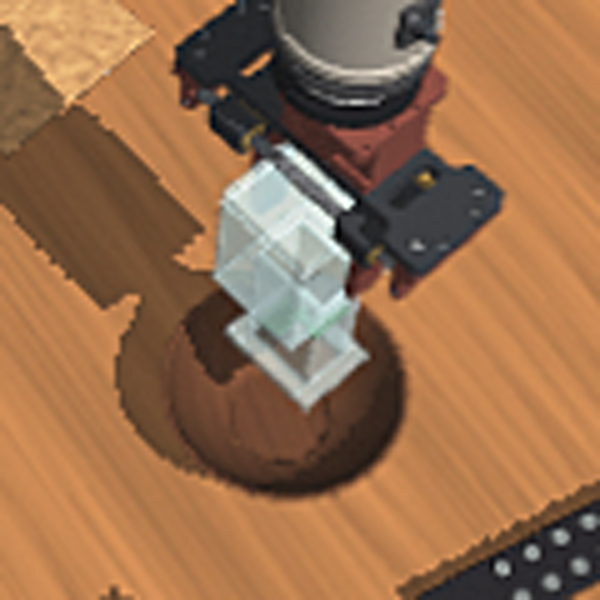

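The green fin shows higher at (325,315), on the world +y side, so decanter +y ≈ world +y and the -y side goes down first. I'll rock about the mouth to 36°.

Emit:
{"method": "apply_moves", "body": {
  "targets": [
    [[1.6,-10.7,-2.2],[1.98,0.3,0],40],
    [[2.4,-16,-3],[2.97,0.45,0],40],
    [[3.2,-21.2,-4.6],[3.95,0.6,0],40],
    [[3.2,-21,-6.1],[3.95,0.6,0],40],
    [[3.1,-20.6,-7.6],[3.95,0.6,0],40],
    [[3.1,-20.2,-9],[3.95,0.6,0],40],
    [[3,-19.6,-8.4],[3.95,0.6,0],40],
    [[2.9,-19,-9.8],[3.95,0.6,0],40]
  ]
}}

```text
clock: 6.87
position: [0.5475, 0.0462, 0.3611]
orientation: [[0.989, 0.133, -0.071], [0.15, -0.864, 0.481], [0.003, -0.486, -0.874]]
contact_force: [-0.5, -0.8, -5.8]
opening: 0.731
grasp_force: 30.0
```

Emit:
{"method": "apply_moves", "body": {
  "targets": [
    [[2.1,-13.7,-8.2],[2.97,0.45,0],40],
    [[1.4,-8.9,-5.9],[1.98,0.3,0],40],
    [[1.3,-8.7,-6.2],[1.98,0.3,0],40],
    [[0,0,0],[0,0,0],40],
    [[0,0,0],[0,0,0],40],
    [[0,0,0],[0,0,0],40],
    [[0,0,0],[0,0,0],40],
    [[0,0,0],[0,0,0],40]
  ]
}}

```text
clock: 7.53
position: [0.552, 0.0177, 0.3414]
orientation: [[0.988, 0.125, -0.088], [0.153, -0.8, 0.58], [0.002, -0.587, -0.81]]
contact_force: [0.2, 0.4, -6.1]
opening: 0.724
grasp_force: 30.0
```

```bash
cat > st.py <<'E'
from h import *
import sys
im=get_image('scene');s=read_state();R=s['orientation'];p=s['position']
print(s['clock'],p,R[:,2],'tilt',np.degrees(np.arccos(-R[2,2])),'mouth',p+R[:,2]*.309,s['contact_force'])
u,v=proj(im,p+R[:,2]*.25)[0].astype(int);x0,y0=u-60,v-60
if len(sys.argv)>1: cv2.imwrite(sys.argv[1],cv2.resize(im['pixels'][y0:y0+120,x0:x0+120,::-1],(600,600),interpolation=cv2.INTER_CUBIC))
E
python3 st.py pics/s3.png
```

```text
7.5833 [0.55193783 0.01752408 0.34128975] [-0.0881461   0.58024675 -0.8096567 ] tilt 35.93759604066336 mouth [0.52470068 0.19682032 0.09110582] [-0.10993248 -0.19077347 -5.60266174]
```

View pics/s3.png

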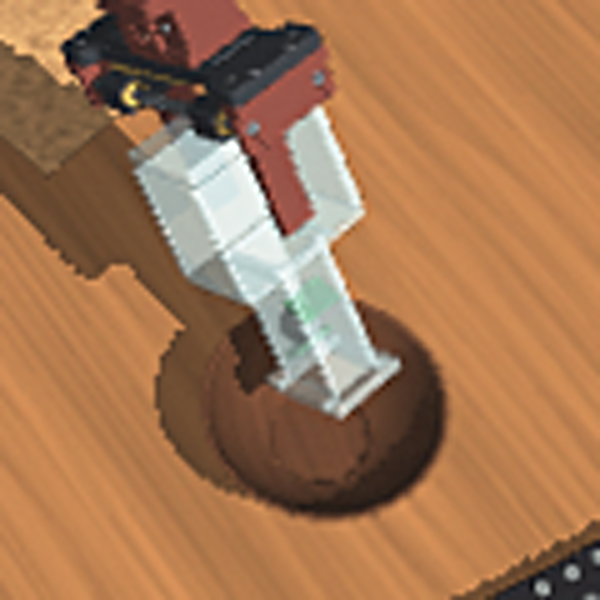

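It tracks well. The ball shows through the neck at about (290,320), now on the lower fin against the -y wall. Next I rock the other way.

Emit:
{"method": "apply_moves", "body": {
  "targets": [
    [[-1.3,8.7,6.2],[-1.98,-0.3,0],40],
    [[-1.4,8.9,5.9],[-1.98,-0.3,0],40],
    [[-2.1,13.7,8.2],[-2.97,-0.45,0],40],
    [[-2.9,19,9.8],[-3.95,-0.6,0],40],
    [[-3,19.6,8.4],[-3.95,-0.6,0],40],
    [[-3.1,20.2,7],[-3.95,-0.6,0],40],
    [[-3.1,20.6,5.6],[-3.95,-0.6,0],40],
    [[-3.2,21,4.1],[-3.95,-0.6,0],40]
  ]
}}

```text
clock: 8.25
position: [0.5311, 0.15, 0.397]
orientation: [[0.988, 0.15, -0.022], [0.151, -0.977, 0.152], [0.001, -0.154, -0.988]]
contact_force: [0.0, 0.2, -7.2]
opening: 0.728
grasp_force: 30.0
```

Emit:
{"method": "apply_moves", "body": {
  "targets": [
    [[-3.2,21.2,2.6],[-3.95,-0.6,0],40],
    [[-2.4,16,1],[-2.97,-0.45,0],40],
    [[-1.6,10.7,0.2],[-1.98,-0.3,0],40],
    [[-1.6,10.7,-0.2],[-1.98,-0.3,0],40],
    [[-2.4,16,-1],[-2.97,-0.45,0],40],
    [[-3.2,21.2,-2.6],[-3.95,-0.6,0],40],
    [[-3.2,21,-4.1],[-3.95,-0.6,0],40],
    [[-3.1,20.6,-5.6],[-3.95,-0.6,0],40]
  ]
}}

```text
clock: 8.92
position: [0.5102, 0.2877, 0.3868]
orientation: [[0.989, 0.144, 0.045], [0.151, -0.945, -0.29], [0.001, 0.293, -0.956]]
contact_force: [-0.4, 0.5, -6.6]
opening: 0.727
grasp_force: 30.0
```

```bash
python3 st.py
```

```text
8.9667 [0.50787448 0.29306178 0.38517653] [ 0.0451414  -0.29039328 -0.95584203] tilt 17.090445552239157 mouth [0.52182318 0.20333026 0.08982134] [-1.15805153  6.63905376 -7.22565175]
```

Emit:
{"method": "apply_moves", "body": {
  "targets": [
    [[-3.1,20.2,-7],[-3.95,-0.6,0],40],
    [[-3,19.6,-8.4],[-3.95,-0.6,0],40],
    [[-2.9,19,-9.8],[-3.95,-0.6,0],40],
    [[-2.1,13.7,-8.2],[-2.97,-0.45,0],40],
    [[-1.4,8.9,-5.9],[-1.98,-0.3,0],40],
    [[-1.3,8.7,-6.2],[-1.98,-0.3,0],40],
    [[0,0,0],[0,0,0],40],
    [[0,0,0],[0,0,0],40]
  ]
}}

```text
clock: 9.63
position: [0.4965, 0.377, 0.3403]
orientation: [[0.988, 0.125, 0.088], [0.153, -0.801, -0.579], [-0.002, 0.585, -0.811]]
contact_force: [0.3, -0.1, -4.7]
opening: 0.729
grasp_force: 30.0
```

Emit:
{"method": "apply_moves", "body": {
  "targets": [
    [[0,0,0],[0,0,0],40],
    [[0,0,0],[0,0,0],40],
    [[0,0,0],[0,0,0],40],
    [[0,0,0],[0,0,0],40],
    [[0,0,0],[0,0,0],40],
    [[0,0,0],[0,0,0],40],
    [[0,0,0],[0,0,0],40],
    [[0,0,0],[0,0,0],40]
  ]
}}

```text
clock: 10.3
position: [0.4974, 0.3757, 0.3407]
orientation: [[0.989, 0.122, 0.088], [0.151, -0.8, -0.581], [-0.0, 0.588, -0.809]]
contact_force: [-0.6, 0.6, -5.7]
opening: 0.729
grasp_force: 30.0
```

```bash
python3 st.py pics/s4.png
```

```text
10.35 [0.49736974 0.37572564 0.34064375] [ 0.08812922 -0.58092476 -0.80917221] tilt 35.98486694516734 mouth [0.52460167 0.19621989 0.09060953] [-0.13958213  0.68112037 -6.16880274]
```

View pics/s4.png

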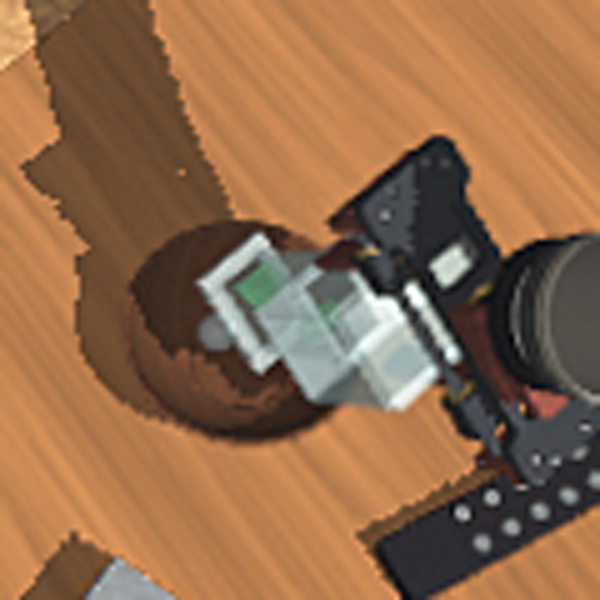

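The ball lies in the bowl at (215,333). Now back upright and over the mat.

Emit:
{"method": "apply_moves", "body": {
  "targets": [
    [[1.3,-8.7,8.2],[1.98,0.3,0],40],
    [[1.4,-8.9,7.9],[1.98,0.3,0],40],
    [[2.1,-13.7,10.2],[2.97,0.45,0],40],
    [[2.9,-19,11.8],[3.95,0.6,0],40],
    [[3,-19.6,10.4],[3.95,0.6,0],40],
    [[3.1,-20.2,9],[3.95,0.6,0],40],
    [[3.1,-20.6,7.6],[3.95,0.6,0],40],
    [[3.2,-21,6.1],[3.95,0.6,0],40]
  ]
}}

```text
clock: 11.02
position: [0.5175, 0.2416, 0.4139]
orientation: [[0.989, 0.147, 0.026], [0.15, -0.977, -0.151], [0.003, 0.153, -0.988]]
contact_force: [-1.2, -0.7, -5.0]
opening: 0.727
grasp_force: 30.0
```

Emit:
{"method": "apply_moves", "body": {
  "targets": [
    [[3.2,-21.2,4.6],[3.95,0.6,0],40],
    [[2.4,-16,3],[2.97,0.45,0],40],
    [[1.6,-10.7,2.2],[1.98,0.3,0],40],
    [[0,0,0],[0,0,0],40],
    [[0,0,0],[0,0,0],40],
    [[-1,-8,0],[0,0,0],40],
    [[-1,-16,0],[0,0,0],40],
    [[-1,-24,0],[0,0,0],40]
  ]
}}

```text
clock: 11.68
position: [0.5207, 0.1507, 0.4217]
orientation: [[0.988, 0.157, -0.0], [0.157, -0.988, 0.001], [0.0, -0.001, -1.0]]
contact_force: [-0.0, -0.7, -5.5]
opening: 0.732
grasp_force: 30.0
```

Emit:
{"method": "apply_moves", "body": {
  "targets": [
    [[-2,-32,0],[0,0,0],40],
    [[-2,-32,0],[0,0,0],40],
    [[-2,-32,0],[0,0,0],40],
    [[-2,-32,0],[0,0,0],40],
    [[-2,-32,0],[0,0,0],40],
    [[-1,-32,0],[0,0,0],40],
    [[-1,-32,0],[0,0,0],40],
    [[-1,-32,0],[0,0,0],40]
  ]
}}

```text
clock: 12.35
position: [0.5083, -0.1082, 0.4217]
orientation: [[0.988, 0.154, -0.0], [0.154, -0.988, -0.001], [-0.001, 0.001, -1.0]]
contact_force: [0.5, -0.4, -5.7]
opening: 0.728
grasp_force: 30.0
```

Emit:
{"method": "apply_moves", "body": {
  "targets": [
    [[-1,-25,0],[0,0,0],40],
    [[-1,-16,0],[0,0,0],40],
    [[0,-9,-5],[0,0,0],40],
    [[0,-5,-10],[0,0,0],40],
    [[0,0,-15],[0,0,0],40],
    [[0,0,-15],[0,0,0],40],
    [[0,0,-10],[0,0,0],40],
    [[0,0,0],[0,0,0],40]
  ]
}}

```text
clock: 13.02
position: [0.5059, -0.1611, 0.3637]
orientation: [[0.988, 0.154, -0.005], [0.154, -0.988, 0.002], [-0.005, -0.003, -1.0]]
contact_force: [-0.4, 0.6, -5.9]
opening: 0.726
grasp_force: 30.0
```

```bash
sleep 0; python3 - <<'E'
from h import *
im=get_image('scene');b=get_image('top');s=read_state();print(s['clock'],s['position'],s['orientation'].round(3).tolist())
uv,P=cloud(b);h=cv2.cvtColor(b['pixels'],cv2.COLOR_RGB2HSV)[uv[:,1],uv[:,0]]
m=(P[:,0]>.44)&(P[:,0]<.61)&(P[:,1]>.1)&(P[:,1]<.29)&(P[:,2]>.01)&(P[:,2]<.05)&(h[:,1]<90)
print('ball',m.sum(),P[m].mean(0) if m.sum() else '')
c=s['position']-[0,0,.25]; u,v=proj(im,c)[0].astype(int)
cv2.imwrite('pics/s5.png',cv2.resize(im['pixels'][v-70:v+150,u-80:u+150,::-1],(690,660))[:600])
E
```

```text
13.1167 [ 0.50685198 -0.16183154  0.3662803 ] [[0.988, 0.153, -0.001], [0.153, -0.988, 0.001], [-0.001, -0.001, -1.0]]
ball 46 [0.52711751 0.17506197 0.02504012]
```

Emit:
{"method": "apply_moves", "body": {
  "targets": [
    [[1,-1,-5],[0,0,0],40],
    [[1,0,-10],[0,0,0],40],
    [[0,0,-10],[0,0,0],40],
    [[0,0,-10],[0,0,0],40],
    [[0,0,-7],[0,0,0],40],
    [[0,0,-3],[0,0,0],40],
    [[0,0,0],[0,0,0],40],
    [[0,0,0],[0,0,0],40]
  ]
}}

```text
clock: 13.78
position: [0.5087, -0.1639, 0.3215]
orientation: [[0.989, 0.151, -0.0], [0.151, -0.989, 0.0], [-0.0, -0.0, -1.0]]
contact_force: [-0.1, -0.3, -5.2]
opening: 0.728
grasp_force: 30.0
```

Emit:
{"method": "apply_moves", "body": {
  "targets": [
    [[0,0,-1],[0,0,0],40],
    [[0,0,-1],[0,0,0],40],
    [[0,0,-1],[0,0,0],40],
    [[0,0,0],[0,0,0],40],
    [[0,0,0],[0,0,0],40],
    [[0,0,0],[0,0,0],40],
    [[0,0,0],[0,0,0],40],
    [[0,0,0],[0,0,0],40]
  ]
}}

```text
clock: 14.45
position: [0.5087, -0.1639, 0.3188]
orientation: [[0.989, 0.151, 0.0], [0.151, -0.989, -0.0], [0.0, 0.0, -1.0]]
contact_force: [-0.8, -0.9, -5.1]
opening: 0.726
grasp_force: 30.0
```

Emit:
{"method": "apply_moves", "body": {
  "targets": [
    [[0,0,-1],[0,0,0],40],
    [[0,0,0],[0,0,0],40],
    [[0,0,-0.7],[0,0,0],40],
    [[0,0,0],[0,0,0],40],
    [[0,0,0],[0,0,0],40],
    [[0,0,0],[0,0,0],40],
    [[0,0,0],[0,0,0],40],
    [[0,0,0],[0,0,0],40]
  ]
}}

```text
clock: 15.12
position: [0.5087, -0.1639, 0.317]
orientation: [[0.989, 0.151, 0.0], [0.151, -0.989, -0.0], [0.0, 0.0, -1.0]]
contact_force: [0.5, 0.3, -4.4]
opening: 0.725
grasp_force: 30.0
```

Emit:
{"method": "apply_moves", "body": {
  "targets": [
    [[0,0,-0.4],[0,0,0],40],
    [[0,0,0],[0,0,0],40],
    [[0,0,-0.4],[0,0,0],40],
    [[0,0,0],[0,0,0],40],
    [[0,0,0],[0,0,0],40],
    [[0,0,0],[0,0,0],40],
    [[0,0,0],[0,0,0],40],
    [[0,0,0],[0,0,0],40]
  ]
}}

```text
clock: 15.78
position: [0.5088, -0.1638, 0.317]
orientation: [[0.989, 0.151, 0.0], [0.151, -0.989, -0.0], [0.0, 0.0, -1.0]]
contact_force: [-3.3, 1.0, 5.6]
opening: 0.728
grasp_force: 30.0
```

Contact is made. Release slowly, then rise.

Emit:
{"method": "apply_moves", "body": {
  "targets": [
    [[0,0,0],[0,0,0],65],
    [[0,0,0],[0,0,0],68],
    [[0,0,0],[0,0,0],72],
    [[0,0,0],[0,0,0],76],
    [[0,0,0],[0,0,0],80],
    [[0,0,0],[0,0,0],84],
    [[0,0,0],[0,0,0],87.8],
    [[0,0,0],[0,0,0],87.8]
  ]
}}

```text
clock: 16.45
position: [0.5087, -0.1639, 0.3161]
orientation: [[0.989, 0.151, 0.0], [0.151, -0.989, -0.0], [0.0, 0.0, -1.0]]
contact_force: [-1.0, -0.5, -0.2]
opening: 0.997
grasp_force: 0.0
```

Emit:
{"method": "apply_moves", "body": {
  "targets": [
    [[0,0,4],[0,0,0],87.8],
    [[0,0,10],[0,0,0],87.8],
    [[0,0,18],[0,0,0],87.8],
    [[0,0,25],[0,0,0],87.8],
    [[0,0,30],[0,0,0],87.8],
    [[0,0,25],[0,0,0],87.8],
    [[0,0,15],[0,0,0],87.8],
    [[0,0,0],[0,0,0],87.8]
  ]
}}

```text
clock: 17.12
position: [0.5095, -0.1639, 0.4479]
orientation: [[0.989, 0.151, 0.007], [0.151, -0.989, -0.002], [0.007, 0.003, -1.0]]
contact_force: [0.2, 0.4, 1.0]
opening: 0.999
grasp_force: 0.0
```

```bash
python3 - <<'E'
from h import *
im=get_image('scene');w=get_image('wrist');s=read_state();print(s['clock'],s['position'])
cv2.imwrite('pics/s6.png',cv2.resize(im['pixels'][:,:,::-1],(800,600)))
uv,P=cloud(w);m=(P[:,2]>.195)&(P[:,2]<.212)&(abs(P[:,0]-.51)<.07)&(abs(P[:,1]+.163)<.06)
print(m.sum(),cv2.minAreaRect((P[m][:,:2]*1000).astype(np.float32)))
E
```

```text
17.2167 [ 0.50854771 -0.1637995   0.44380103]
7912 ((508.21405029296875, -163.8219757080078), (95.29145812988281, 64.23680877685547), 8.825947761535645)
```

View pics/s6.png

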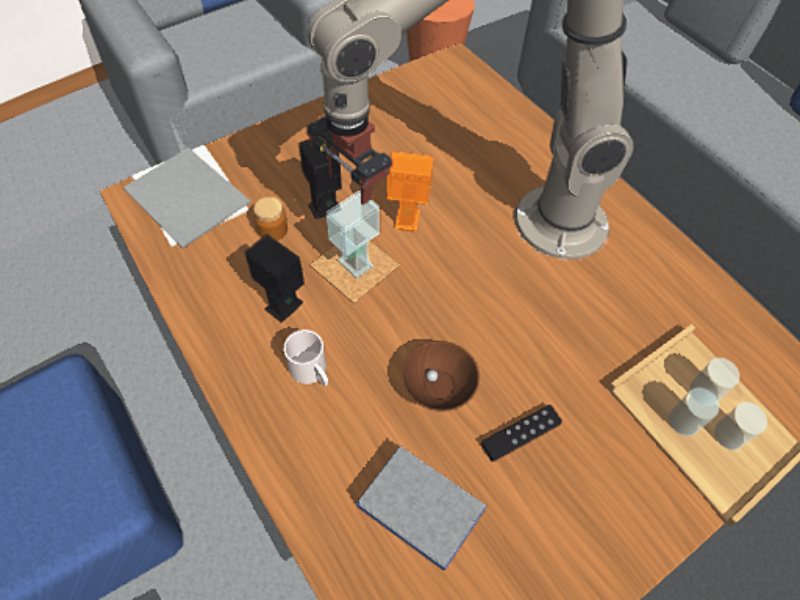

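The decanter stands centred on the mat at (355,235), the ball is in the bowl at (432,376), and nothing else has moved. I'm handing the job in.

```bash
python3 -c "
from bench import *
print(close_job())"
```

```text
the job is handed in; nothing more can be done
None
```

The ball is in the bowl, the decanter stands mouth down within about 1 mm of the mat's measured centre, nothing else was moved, and the job was handed in at about 17 s on the robot's clock.

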